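Shut and lock the drive hatch of the desk computer

TASK

The drive hatch on top of the small desk computer has been left open. Shut it fully, then lock it by turning its slotted latch clockwise with the stubby flat-blade screwdriver from the wooden stand, until the latch is fully home (a quarter turn). Put the screwdriver back in its hole in the stand, standing upright and fully down, and leave the other things on the desk as they are.

Things in the scene. Friction and masses are not known exactly. Their poses are not given: they have to be found in the camera images.
- pc: Fixed grey compact computer, case 180 (x) x 200 (y) x 60 mm high; origin under its centre on the desk, z up. Its flat top lies 60 mm above the desk. The hatch lies on the half at -y of the top (y -80 to +20 mm); a white earbud case rests on the other half. May stand left or right of the robot's straight-ahead line.
- hatch (a joint): Angle of the hatch, a dark steel plate 120 x 100 x 4 mm with its hinge along the computer's y: 0 = shut (lying flat on the case, its upper face 64 mm above the desk), about 1.57 = upright, 1.75 = leaning back against its stop. A friction hinge (about 0.22 N m): it stays where it is left and takes a push of some 2 to 5 N. Starts between 0.9 and 1.7.
- hatch_hinge (a point): Middle of the hinge line, 62 mm above the desk, at x +42, y -30 mm of the computer; its own x axis points from the free edge to the hinge within the plate, z out of the outer face (up when shut), y along the hinge.
- hatch_edge (a point): Middle of the hatch's free edge, on the outer face, 120 mm from the hinge. When the hatch shuts this edge comes down on the computer's -x side. The latch's round aluminium collar (36 mm across, 7 mm proud of the outer face) is centred 28 mm from the edge; on the rest of the plate the outer face is bare.
- latch (a joint): Angle of the slotted latch head in the hatch: 0 = unlocked, slot square to the free edge; 1.571 = locked against its stop, slot parallel to the free edge. It grows clockwise as seen on the outer face (from above once shut), stays where it is left, and takes about 0.08 N m to turn. Starts between 0 and 0.3. It has no spring. Once it is locked, the tongue beneath it grips under a keeper in the case and holds the hatch down.
- latch_slot (a point): Centre of the slot's mouth, on the flush top of the steel latch head (26 mm across); with the hatch shut it is 71.5 mm above the desk, at x -50, y -30 mm of the computer. The slot runs along this point's own x axis and turns with the latch; it is 4 mm wide (bevelled at 45 degrees to 7 mm at its mouth), 26 mm long and 6 mm deep; z points out of the slot.
- driver_grip (a point): Centre of the black handle of the stubby flat-blade screwdriver (about 70 g), standing blade down in one of the stand's holes: the only rectangular handle there. It is 32 (own x) x 22 (own y) mm, from 31 mm below to 25 mm above this point (lowest 8 mm: 28 x 21); its foot rests on the stand's top, so this point is 91 mm above the desk. Own z up; the blade's width runs along own x.
- driver_tip (a point): Middle of the screwdriver's blade tip, 63 mm below driver_grip on the handle's axis. The blade is 12 mm wide (along own x), 2 mm thick (own y) and 10 mm long; above it an 8 mm round shank runs up to the handle, which begins 32 mm above the tip.
- stand: Fixed light wooden block, 70 (x) x 170 (y) x 60 mm high, with three holes in a row along its y; origin under its centre.
- stand_hole0 (a point): Mouth of the hole at y -50 mm of the stand, on its top 60 mm above the desk. All three holes are 19 mm square, 54 mm deep and bevelled by 2 mm; each holds one of screwdriver, marker and penlight, in any order.
- stand_hole1 (a point): Mouth of the middle hole, like stand_hole0.
- stand_hole2 (a point): Mouth of the hole at y +50 mm of the stand, like stand_hole0.
- marker_mid (a point): Middle of a round grey marker with a black cap, 17 mm across and 96 mm long, standing in a hole of the stand; its top is 102 mm above the desk.
- penlight_mid (a point): Middle of a round aluminium penlight, 17 mm across and 98 mm long, standing in a hole of the stand; its top is 104 mm above the desk.
- earcase_mid (a point): Middle of a white rounded earbud case, 60 x 46 x 21 mm, lying loose on the computer's top beside the hatch; its top is 81 mm above the desk.
- mug: White mug, 80 mm across and 95 mm high, with a handle on its own +y; origin under its centre, between the computer and the stand and farther out.
Not all that is in view belongs to the job. Leave any green or yellow look-alike of the stand alone.

How it is judged:
On the way, in this order (a step that is already met when the one before it is completed fails the run):
1. the hatch is shut, the latch still unlocked (value of joint hatch below 0.03 rad and value of joint latch below 0.7 rad), for 0.2 s.
2. the latch is turned home with the screwdriver, the hatch shut (value of joint hatch below 0.03 rad and value of joint latch above 1.45 rad and contact force between driver and latch above 0.1 N), for 0.1 s.
At the end, for the whole second after the job is handed in: The hatch is shut (within 0.03 rad), the latch is at least 1.45 of its 1.57 rad home, and the screwdriver stands at rest and upright (within 0.1 rad), blade down in a hole of the stand (tip within 8 mm of the hole's axis), fully down (handle centre less than 95 mm above the desk), let go (value of joint hatch below 0.03 rad and value of joint latch above 1.45 rad and (horizontal distance between driver_tip and stand_hole0 below 0.008 m or horizontal distance between driver_tip and stand_hole1 below 0.008 m or horizontal distance between driver_tip and stand_hole2 below 0.008 m) and height (world z) of driver_grip below 0.095 m and angle between driver_grip's own z axis and vertical below 0.1 rad and linear speed of driver below 0.02 m/s); the robot touches nothing.
It fails at once if the mug is moved more than 20 mm or tipped (distance of mug from where it was at the start of the episode above 0.02 m or angle between mug's own z axis and vertical above 0.3 rad).
It fails at once if the earbud case is moved more than 15 mm (distance of earcase_mid from where it was at the start of the episode above 0.015 m).
It fails at once if the marker or the penlight is moved more than 20 mm (distance of any of marker_mid, penlight_mid from where it was at the start of the episode above 0.02 m).
It also fails if it takes over 69 s, if anything falls off the work surface, if the arm or the gripper's body presses on something with over 40 N, if the wrist force passes 120 N, or if a joint passes its speed limit or range.

ROBOT

A 6-joint arm with a two-finger parallel gripper is mounted at the origin on the work surface. World frame = base frame: x ahead of the robot, y to its left, z up, the work surface at z = 0. Lengths are in m, angles in rad, forces in N, time in s.
With the tool pointing down it reaches from about 0.35 to 1 m from the base axis. Payload 7.1 kg.
Tool frame: the origin (TCP) lies between the finger pads; the fingertips stand 22 mm ahead of it and the grasp point (between the pads) lies 3 mm ahead of it; z points along the fingers, y is the line along which they close (so a half turn about z gives the same grasp; the last joint's range is limited). The gripper opens to 85 mm and grips with 20 to 120 N. Pads are 22 mm wide; open, the fingers measure 114 mm over their backs; the gripper's body (76 mm by 85 mm) begins 54 mm behind the grasp point. The pads swing forward as they close: fully open they stand 13 mm farther back than shut.
Start: joints at [-0.019, 0.423, 1.63, -0, 1.089, -0.019], TCP at [0.625, 0, 0.253] pointing down, gripper open.
Joint ranges: [-3, 3], [-0.9, 2.11], [0.09, 2.58], [-1.31, 4.45], [0.11, 2.69], [-2.54, 2.54]. Speed limits (rad/s): [2.39, 2.39, 3.01, 3.14, 3.14, 3.14].

INTERFACE

Orientations are given as a rotation vector (axis times angle).
In Python, from rig import manip gives the robot as it stands. The module is installed in compiled form; this text tells all that it offers. Calls block until the motion is done:
- manip.move_to(position, orientation): joint-space move of the TCP to a pose.
- manip.servo_line(position, orientation=None, rate=0.15): straight line of the TCP; orientation=None keeps the orientation; rate is the mean speed in m/s.
- manip.set_joints(angles): joint-space move.
- manip.command_gripper(opening, f_grip=None): finger opening in m; f_grip is the grip in N (None keeps the last); returns when the fingers have stopped.
- manip.hold(seconds).
- manip.solve_ik(position, orientation): joint angles nearest the present ones, or None.
- manip.camera(name): name is "scene" or "side" or "wrist"; returns a dict with "image" (384x512x3 uint8, red, green, blue), "fx", "fy", "cx", "cy" (pixels), "cam_to_world" (4x4, takes a point from camera to world coordinates); the wrist camera has in their place "mount" (4x4, takes a point from camera to tool coordinates, whose origin is the TCP and whose axes are the flange's). Camera axes: x right, y down, z forward; pixel columns grow to the right and rows downward; lengths in m; the calibration is good to about 2 mm. The wrist camera is an equidistant fisheye: a pixel r from the principal point sees the ray r / f radians off the axis. A picture is of the moment at which its call begins: read the wrist's pose just before it. There is no depth.
A pose or a line that the arm cannot do raises manip.IKError and nothing moves.
- manip.sign_off(): hands the job in; it is judged then, once.
Readings, each from a call of its own:
- manip.get_time(): time.
- manip.get_joint_positions(): joint angles.
- manip.get_joint_vel(): joint speeds.
- manip.get_tau(): joint torques, N m.
- manip.get_position(): TCP position.
- manip.get_ee_rot(): TCP orientation.
- manip.get_contact_force(): force on the tool from outside, world axes, zero at the start.
- manip.get_torque(): the same for the moment, N m.
- manip.get_width(): finger opening in m.
- manip.get_grip_force(): force on a finger pad.
Only numpy, scipy, OpenCV 4.12 (cv2) and the standard library are available. Lean on these libraries where they do the work, as an engineer would, in place of code of your own. Each camera call takes 0.05 s, during which the arm holds its last target. There are 200 camera calls.

## Working session

There is one attempt and no reset: what is moved stays moved. The work goes in short steps, each a Python script; the robot and the scene stay as the last script left them, time stands still between calls to the robot, and variables do not carry over. Pictures are saved under pics/ and viewed, at most 10 in all, crops included, and the job is handed in when it is done.

```bash
mkdir -p pics
cat > h.py <<'E'
import numpy as np, cv2
from rig import manip
from scipy.spatial.transform import Rotation as R
def snap(n,f):
    p=np.array(manip.get_position());r=np.array(manip.get_ee_rot())
    c=manip.camera(n); cv2.imwrite(f'pics/{f}.png',c['image'][:,:,::-1]); c['p']=p;c['r']=r
    np.save(f'pics/{f}.npy',c,allow_pickle=True); return c
def load(f): return np.load(f'pics/{f}.npy',allow_pickle=True).item()
def ray(c,u,v):
    x=(u-c['cx']);y=(v-c['cy'])
    if 'mount' in c:
        r=np.hypot(x,y);th=r/c['fx'];d=np.array([np.sin(th)*x/max(r,1e-9),np.sin(th)*y/max(r,1e-9),np.cos(th)])
        T=np.eye(4);T[:3,:3]=R.from_rotvec(c['r']).as_matrix();T[:3,3]=c['p'];M=T@c['mount']
    else:
        d=np.array([x/c['fx'],y/c['fy'],1]);M=c['cam_to_world']
    return M[:3,3],M[:3,:3]@d
def pt(c,u,v,z):
    o,d=ray(c,u,v);return o+d*(z-o[2])/d[2]
E
python3 - <<'E'
from h import *
a=snap('scene','s0');b=snap('side','d0');w=snap('wrist','w0')
for c in(a,b): print(c['fx'],c['cx'],c['cy'],c['cam_to_world'].round(3).tolist())
print(w['fx'],w['cx'],w['cy'],w['mount'].round(3).tolist(),w['p'],w['r'],manip.get_time())
for n in('s0','d0'):
    i=cv2.imread(f'pics/{n}.png');cv2.imwrite(f'pics/{n}b.png',cv2.resize(i,(800,600),interpolation=cv2.INTER_CUBIC))
E
```

```text
478.2786771981772 251.34457071741562 191.16447854488854 [[0.26, 0.832, -0.491, 1.121], [0.966, -0.219, 0.139, -0.195], [0.008, -0.51, -0.86, 1.214], [0.0, 0.0, 0.0, 1.0]]
494.21200019674643 257.4838384454796 187.9421151362853 [[-0.949, -0.189, 0.252, 0.208], [-0.315, 0.516, -0.797, 0.92], [0.021, -0.836, -0.549, 0.715], [0.0, 0.0, 0.0, 1.0]]
297.3186396354542 251.98125237056087 191.02149732611346 [[-0.0, -0.951, -0.308, 0.079], [1.0, 0.0, -0.001, -0.001], [0.001, -0.308, 0.951, -0.12], [0.0, 0.0, 0.0, 1.0]] [6.24531186e-01 3.22004765e-05 2.52637158e-01] [-2.22075579e+00 -2.22070711e+00  1.52133407e-03] 0.15
```

View pics/s0b.png

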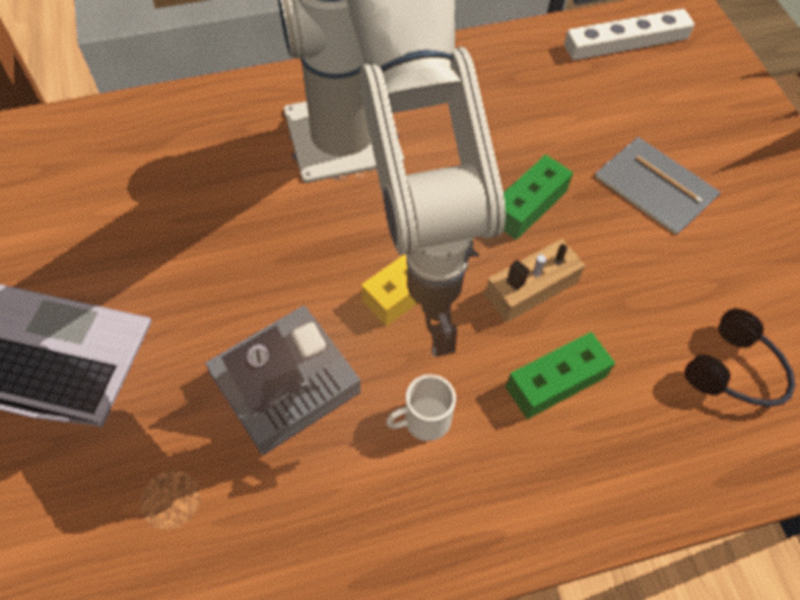

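View pics/d0b.png

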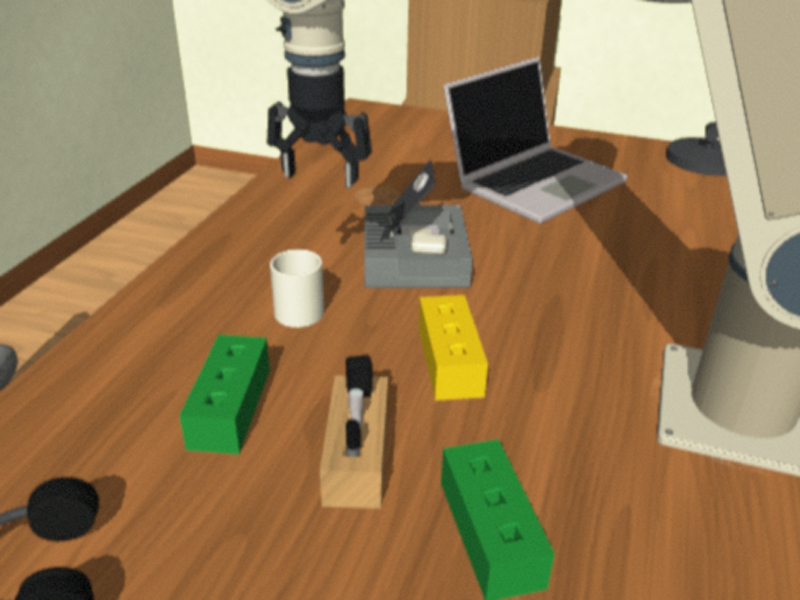

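The scene view shows the pc at about (285,375), with the hatch half open, its collar at (258,355) and the earcase at (310,340). The wooden stand is at (535,280). There are three candidates in its holes: the wide black block at (517,272), the grey penlight at (540,265) and the black-capped marker at (560,253). The block fits the rectangular screwdriver handle. The green and yellow blocks are look-alikes. Next I'll get rough positions, then look from near with the wrist camera.

Run:
```python
from h import *
a=load('s0');b=load('d0');k=.64
for n,u,v,z in[('pc A',207,365,.06),('pc B',305,310,.06),('pc C',360,380,.06),('drv',517,266,.11),('pen',540,258,.104),('mark',562,246,.102),('st1',487,283,.06),('st2',575,243,.06),('st3',583,268,.06),('mug',430,385,.095),('collar',258,355,.14)]:
    print(n,pt(a,u*k,v*k,z).round(3))
for n,u,v,z in[('drv',358,360,.116),('pen',356,395,.104),('mark',353,428,.102)]: print(n,pt(b,u*k,v*k,z).round(3))
st=(pt(a,517*k,266*k,.11)+pt(a,562*k,246*k,.1))/2
pc=(pt(a,207*k,365*k,.06)+pt(a,360*k,380*k,.06))/2
down=R.from_matrix(np.c_[[0,1,0],[1,0,0],[0,0,-1]]).as_rotvec()
# camera 79mm +x tool, tilted; tool x -> world y here; keep start orientation 
r=manip.get_ee_rot()
print(R.from_rotvec(r).as_matrix().round(2))
for n,p in(('wst',st),('wpc',pc)):
    q=[p[0]-.03,p[1],.34]
    manip.move_to(q,r); c=snap(n and 'wrist',n); print(n,c['p'])
i=np.hstack([cv2.imread('pics/wst.png'),cv2.imread('pics/wpc.png')])
i=np.vstack([cv2.imread('pics/wst.png')[40:340,60:460],cv2.imread('pics/wpc.png')[40:340,60:460]])
cv2.imwrite('pics/v1.png',cv2.resize(np.hstack([i[:300],i[300:]]),(800,300)))
c=cv2.imread('pics/wst.png');cv2.imwrite('pics/wstb.png',cv2.resize(c,(800,600)))
c=cv2.imread('pics/wpc.png');cv2.imwrite('pics/wpcb.png',cv2.resize(c,(800,600)))
print(manip.get_time())
```

```text
pc A [ 0.509 -0.349  0.06 ]
pc B [ 0.445 -0.166  0.06 ]
pc C [ 0.602 -0.104  0.06 ]
drv [0.482 0.213 0.11 ]
pen [0.473 0.261 0.104]
mark [0.458 0.309 0.102]
st1 [0.474 0.166 0.06 ]
st2 [0.432 0.355 0.06 ]
st3 [0.488 0.348 0.06 ]
mug [0.656 0.002 0.095]
collar [ 0.554 -0.257  0.14 ]
drv [0.487 0.214 0.116]
pen [0.471 0.263 0.104]
mark [0.454 0.316 0.102]
[[ 0.  1. -0.]
 [ 1. -0.  0.]
 [ 0. -0. -1.]]
wst [0.43973391 0.26100015 0.33974779]
wpc [ 0.52564464 -0.22526411  0.33999036]
3.3083
```

View pics/wstb.png

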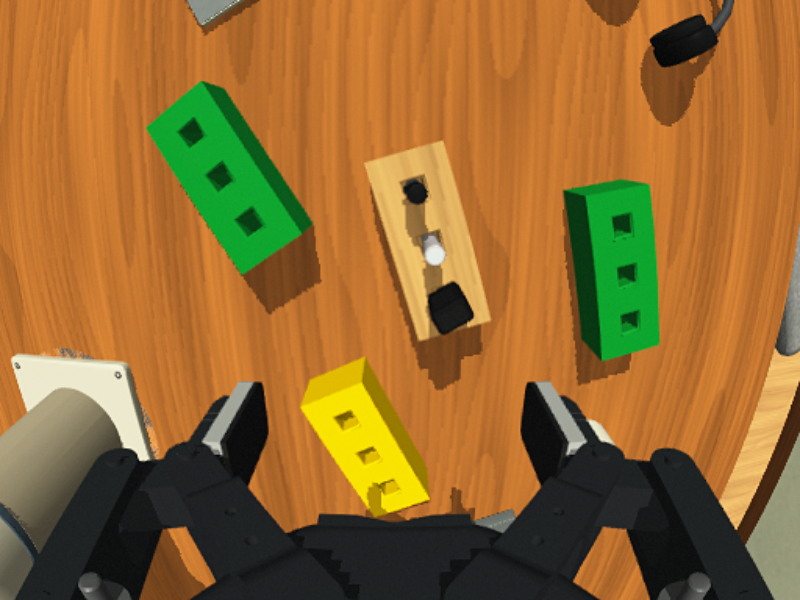

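View pics/wpcb.png

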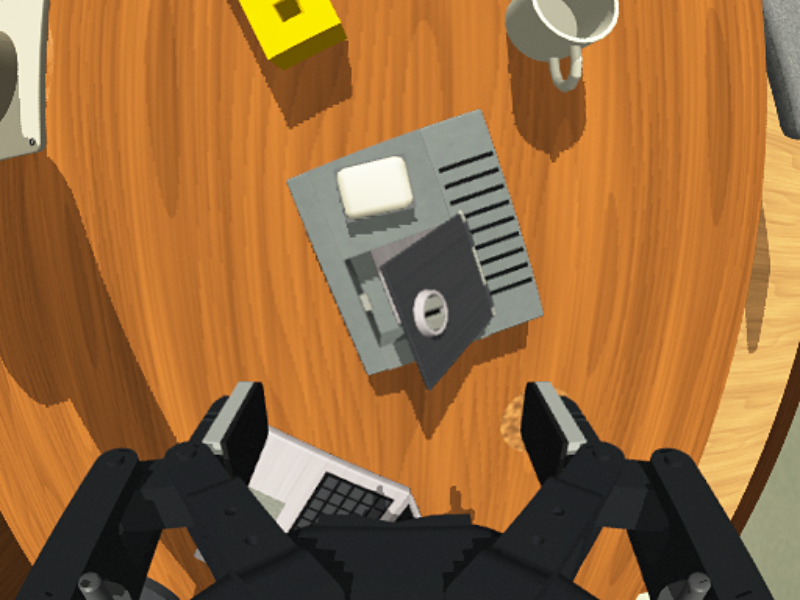

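The wrist view of the stand shows the black rectangular handle at (450,307), the penlight at (433,250) and the marker at (415,190). So the driver is in the near hole of the wooden stand. The pc view has top corners at (288,180), (482,110), (542,315) and (370,375). The hatch's free edge runs (378,262)–(430,388) and the collar is at (431,313). Next: pc pose, hatch angle and a confirming crop of the handle.

```bash
cat >> h.py <<'E'
def refine(c,pts,w=4):
    g=cv2.cvtColor(c['image'],cv2.COLOR_RGB2GRAY)
    p=np.array(pts,np.float32).reshape(-1,1,2)*.64
    q=cv2.cornerSubPix(g,p.copy(),(w,w),(-1,-1),(3,50,.01)); return q.reshape(-1,2)
def fit2(L,W):
    L=np.array(L)[:,:2];W=np.array(W)[:,:2];l=L-L.mean(0);w=W-W.mean(0)
    a=np.arctan2((l[:,0]*w[:,1]-l[:,1]*w[:,0]).sum(),(l*w).sum())
    M=np.array([[np.cos(a),-np.sin(a)],[np.sin(a),np.cos(a)]]);t=W.mean(0)-M@L.mean(0)
    return a,t,np.linalg.norm(L@M.T+t-W,axis=1)
E
python3 - <<'E'
from h import *
c=load('wpc');q=refine(c,[(288,180),(482,110),(542,315),(370,375)]);print((q/.64).round(1).tolist())
W=[pt(c,*x,.06) for x in q];L=np.array([(-90,100),(90,100),(90,-100),(-90,-100)])/1e3
a,t,e=fit2(L,W);print('pc',a,t,e.round(4))
M=np.array([[np.cos(a),-np.sin(a),0],[np.sin(a),np.cos(a),0],[0,0,1]])
for (u,v),y in(((430,388),-.08),((378,262),.02)):
    o,d=ray(c,u*.64,v*.64);o=M.T@(o-[*t,0]);d=M.T@d;p=o+d*(y-o[1])/d[1];p-= [.042,0,.062];print('edge',p.round(4),np.hypot(p[0],p[2]),np.arctan2(p[2],-p[0]))
c=load('wst');q=refine(c,[(365,162),(443,141),(490,322),(418,340)]);print((q/.64).round(1).tolist())
W=[pt(c,*x,.06) for x in q];L=np.array([(-35,85),(35,85),(35,-85),(-35,-85)])/1e3
a,t,e=fit2(L,W);print('stand',a,t,e.round(4))
cv2.imwrite('pics/v2.png',cv2.resize(cv2.imread('pics/wst.png')[80:230,220:330],(440,600),interpolation=cv2.INTER_CUBIC))
E
```

```text
[[283.6000061035156, 181.5], [478.8999938964844, 108.80000305175781], [541.7999877929688, 313.5], [367.6000061035156, 374.3999938964844]]
pc 0.35964763151547335 [ 0.54679578 -0.22943148] [0.0015 0.002  0.0024 0.0023]
edge [-0.0676 -0.08    0.096 ] 0.11743047444795694 0.9569107378047673
edge [-0.0704  0.02    0.0857] 0.11088566172262888 0.8829889902700213
[[363.20001220703125, 162.5], [441.70001220703125, 139.8000030517578], [490.29998779296875, 319.70001220703125], [417.70001220703125, 340.29998779296875]]
stand 0.29160926704106704 [0.46972868 0.26083488] [0.0003 0.0005 0.0004 0.0004]
```

```bash
sleep 1
```

```text
(no output)
```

View pics/v2.png

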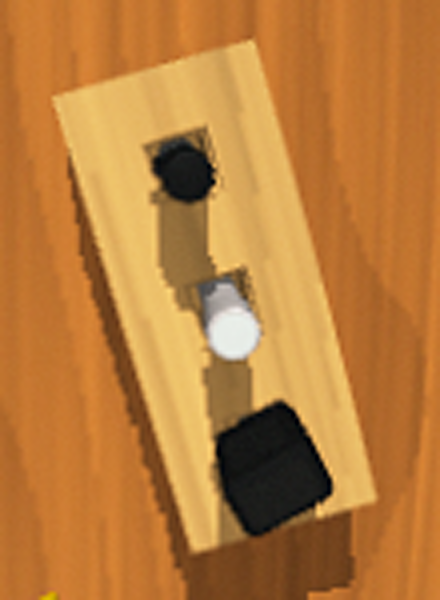

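The crop confirms it: wide rectangular black handle in the near hole, round penlight in the middle hole, round-capped marker in the far one. The hatch is at about 0.93 rad. Now I'll shut it.

```bash
cat >> h.py <<'E'
PA=.3596;PT=np.array([.5468,-.2294,0])
def Rz(a): return R.from_euler('z',a).as_matrix()
def tool(yang): # tool down, tool y axis at world angle
    y=np.array([np.cos(yang),np.sin(yang),0]);z=np.array([0,0,-1.]);return R.from_matrix(np.c_[np.cross(y,z),y,z]).as_rotvec()
def pcw(p): return Rz(PA)@np.array(p)+PT
E
python3 - <<'E'
from h import *
manip.command_gripper(0,30)
rv=tool(PA)
def tgt(th,dz=0,r=.066):
    x=.042-r*np.cos(th)+.002*np.sin(th)+.0145; z=.062+r*np.sin(th)+.002*np.cos(th)
    return pcw([x,-.04,z+.022+dz])
manip.move_to(tgt(1.3,.07),rv); manip.servo_line(tgt(1.3),rate=.1)
for th in np.arange(1.15,-.01,-.1):
    manip.servo_line(tgt(th),rate=.12); print(round(th,2),np.round(manip.get_contact_force(),1))
z=tgt(0)
for k in range(10):
    f=manip.get_contact_force()
    print(np.round(f,1),np.round(manip.get_position()[2],4))
    if f[2]>8: break
    z=z-[0,0,.001]; manip.servo_line(z,rate=.02)
manip.hold(.2)
manip.servo_line(tgt(0,.12),rate=.25)
# look at the latch from above: camera 79 mm along tool x; tilt ~18deg back toward tool
L=pcw([-.05,-.03,.0715]); tx=R.from_rotvec(rv).as_matrix()[:,0]
p=L-tx*.04; p[2]=.24
manip.move_to(p,rv); manip.hold(.2); c=snap('wrist','wl'); print(c['p'],manip.get_time())
cv2.imwrite('pics/wlb.png',cv2.resize(cv2.imread('pics/wl.png'),(800,600)))
E
```

```text
1.15 [0.  0.3 0.1]
1.05 [-0.  -0.3 -0.4]
0.95 [ 0.2  0.3 -0.8]
0.85 [-0.2  0.8 -0.8]
0.75 [-0.5  0.1 -0.9]
0.65 [ 0.2  0.7 -0.6]
0.55 [ 0.1  1.1 -0. ]
0.45 [-0.9  0.5  0.3]
0.35 [ 0.2 -1.2  0.1]
0.25 [ 0.  -0.6 -0.5]
0.15 [-0.3  0.4 -0.3]
0.05 [-0.4 -0.2 -0.6]
[-0.4 -0.2 -0.6] 0.0887
[-2.   1.7  9.9] 0.086
[ 0.52426148 -0.31149037  0.23829413] 10.3583
```

View pics/wlb.png

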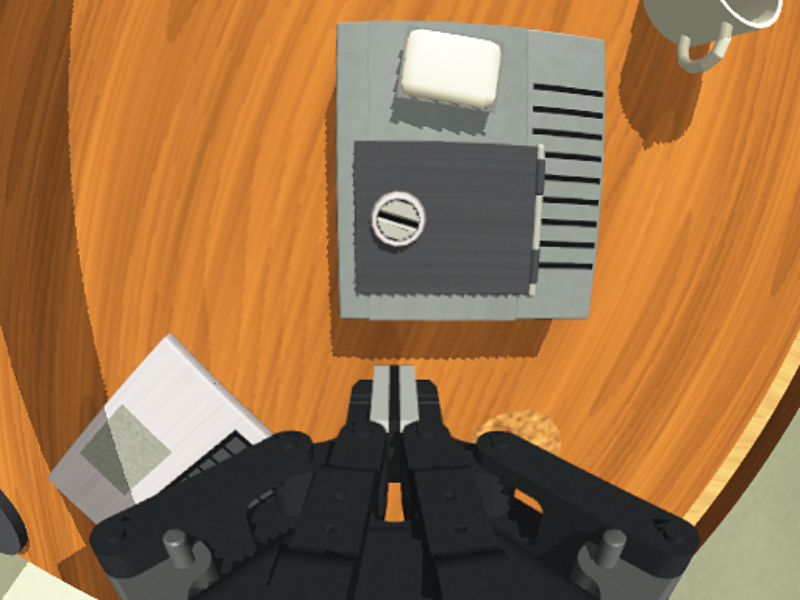

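The hatch lies shut and flat, with the collar at (397,219). The slot runs (378,213)–(418,224), about 16° clockwise from the pc's x, and the earcase is undisturbed. Now I'll measure the slot and look straight down on the driver.

```bash
cat >> h.py <<'E'
def slot(c,u0,v0,rad=18):
    "collar centre and dark slot direction on z=.0715 near pixel (native)"
    g=cv2.GaussianBlur(cv2.cvtColor(c['image'],cv2.COLOR_RGB2GRAY),(3,3),0)
    yy,xx=np.mgrid[:g.shape[0],:g.shape[1]];roi=np.hypot(xx-u0,yy-v0)<rad*1.35
    m=((g>120)&roi).astype(np.uint8);m=cv2.morphologyEx(m,cv2.MORPH_CLOSE,np.ones((7,7)))
    ct=max(cv2.findContours(m,0,1)[0],key=cv2.contourArea);(u,v),ax,_=cv2.fitEllipse(ct)
    cen=pt(c,u,v,.071)
    s=(g<90)&(np.hypot(xx-u,yy-v)<rad*.68);P=np.array([pt(c,a,b,.0715)[:2] for b,a in np.argwhere(s)])
    w,V=np.linalg.eigh(np.cov(P.T));d=V[:,1];return cen,(u,v),ax,P.mean(0),np.arctan2(d[1],d[0]),np.sqrt(w)
E
python3 - <<'E'
from h import *
c=load('wl');s=slot(c,254,140);print(s);print('latch',(PA-s[4]+1.57)%np.pi-1.57,'expect centre',pcw([-.05,-.03,0]))
# pc pose again from corners
q=refine(c,[(337,22),(606,40),(589,319),(341,318)]);W=[pt(c,*x,.06) for x in q]
print('pc',fit2(np.array([(-90,100),(90,100),(90,-100),(-90,-100)])/1e3,W))
hole=np.r_[[.4697,.2608],0]+Rz(.2916)@[0,-.05,0];print('hole0',hole)
rv=tool(.2916);tx=R.from_rotvec(rv).as_matrix()[:,0]
manip.command_gripper(.042,40)
p=hole-tx*.079;p[2]=.24;manip.move_to(pcw([-.05,-.06,.28]),manip.get_ee_rot());manip.move_to(p,rv);manip.hold(.2);c=snap('wrist','wd')
g=c['image'].max(2);m=(g<50).astype(np.uint8);h=hole.copy();h[2]=.116
# expected pixel
T=np.eye(4);T[:3,:3]=R.from_rotvec(c['r']).as_matrix();T[:3,3]=c['p'];x=np.linalg.inv(T@c['mount'])@[*h,1];th=np.arctan2(np.hypot(x[0],x[1]),x[2]);k=th*c['fx']/np.hypot(x[0],x[1]);u,v=c['cx']+k*x[0],c['cy']+k*x[1];print('px',u,v)
best=min(cv2.findContours(m,0,1)[0],key=lambda k:abs(cv2.pointPolygonTest(k,(u,v),True)) if cv2.contourArea(k)>150 and cv2.pointPolygonTest(k,(u,v),True)<0 else (-cv2.pointPolygonTest(k,(u,v),True) if cv2.contourArea(k)>150 else 1e9))
W=np.array([pt(c,a,b,.116)[:2] for a,b in best[:,0]]).astype(np.float32)*1000
(r0,sz,an)=cv2.minAreaRect(W);B=cv2.boxPoints((r0,sz,an));print('rect',r0,sz,an,len(best))
im=cv2.imread('pics/wd.png');cv2.drawContours(im,[best],-1,(0,0,255),1);u,v=int(u),int(v)
a=im[max(v-75,0):v+75,u-100:u+100];l=cv2.imread('pics/wl.png')[100:180,204:310]
cv2.imwrite('pics/v3.png',np.vstack([cv2.resize(a,(400,300)),cv2.resize(l,(400,300))]));print(manip.get_time())
E
```

```text
(array([ 0.51116177, -0.27389355,  0.071     ]), (254.55499267578125, 139.25486755371094), (33.97964859008789, 34.797637939453125), array([ 0.51135188, -0.27421445]), np.float64(-3.082371019070996), array([0.00204793, 0.00679216]))
latch 0.3003783654812031 expect centre [ 0.51055511 -0.27507612  0.        ]
pc (np.float64(0.35772601500956236), array([ 0.54799709, -0.22947116]), array([0.0018458 , 0.00204672, 0.00170502, 0.00175862]))
hole0 [0.48407425 0.21291074 0.        ]
px 253.19405707380471 97.49622505294704
rect (484.2938537597656, 212.6147003173828) (30.440996170043945, 21.09483528137207) 30.703048706054688 111
12.9917
```

View pics/v3.png

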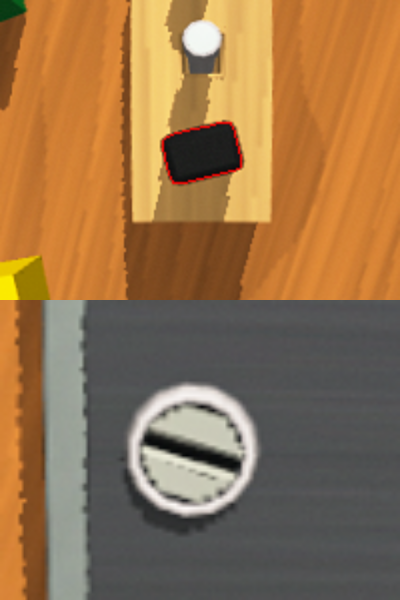

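The driver's own x is at 0.536 rad, centred at (484.3, 212.6) mm. In the crop the red outline fits the handle, and the slot is a clean dark line. Next I'll check the wrist range, then grasp, lift and move above the slot.

Run:
```python
from h import *
D=np.array([.4843,.2126,.094]);S=np.array([.5112,-.2741,0]);SA=.059
for s in(1,-1):
    f=lambda p,a:manip.solve_ik(p,tool(a))
    q=[f(D,.536+s*np.pi/2),f(S+[0,0,.14],SA+s*np.pi/2),f(S+[0,0,.14],SA+s*np.pi/2-1.65)]
    print(s,[None if x is None else np.round(x,2)[[0,5]] for x in q])
```

```text
1 [array([ 0.39, -1.72]), array([-0.51, -2.14]), array([-0.51, -0.49])]
-1 [array([0.39, 1.43]), array([-0.51,  1.  ]), None]
```

Run:
```python
from h import *
D=np.array([.4843,.2126,.094]);S=np.array([.5112,-.2741,0]);SA=.059;s=np.pi/2
manip.command_gripper(.038,60)
manip.move_to(D+[0,0,.12],tool(.536+s)); manip.servo_line(D+[0,0,.05],rate=.2);manip.servo_line(D,rate=.1);manip.hold(.1)
print(np.round(manip.get_position(),4),manip.get_width(),np.round(manip.get_contact_force(),1))
manip.command_gripper(.0,60);manip.hold(.1);print(np.round(manip.get_position(),4),manip.get_width(),manip.get_grip_force(),np.round(manip.get_contact_force(),1))
manip.servo_line(D+[0,0,.11],rate=.15)
manip.move_to(S+[0,0,.22],tool(SA+s));manip.servo_line(S+[0,0,.15],rate=.15);manip.hold(.2)
print(np.round(manip.get_position(),4),manip.get_width(),np.round(manip.get_contact_force(),2),manip.get_time())
snap('wrist','wi');snap('scene','si')
a=cv2.resize(cv2.imread('pics/wi.png')[60:260,150:350],(600,600));cv2.imwrite('pics/v4.png',a)
```

```text
[0.4849 0.2128 0.0948] 0.03773438245218263 [-0.1 -0.6 -0.6]
[0.4848 0.2128 0.0948] 0.021400802942939248 58.525384068489075 [-0.7  0.6  5.5]
[ 0.5119 -0.2744  0.1512] 0.021208571360210725 [-0.08 -0.14 -1.2 ] 19.7833
```

View pics/v4.png

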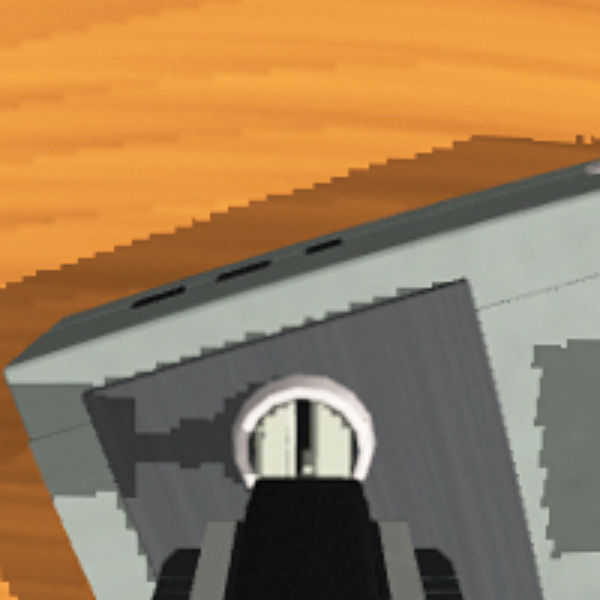

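The driver is gripped (width 21 mm). The blade tip shows at (308,465), in line with the dark slot at (303,440). Descending with force checks.

Run:
```python
from h import *
z=.144
while z>.129:
    p=manip.get_position();manip.servo_line([.5107,-.2739,z],rate=.03);f=np.array(manip.get_contact_force());a=manip.get_position()
    print(round(z,4),np.round(a,4),np.round(f,1),np.round(manip.get_torque(),2))
    if f[2]>9: break
    z-=.0015
print(manip.get_time())
```

```text
0.144 [ 0.5104 -0.2738  0.1436] [-0.1  0.7 -0.3] [-0.03  0.05 -0.01]
0.1425 [ 0.5107 -0.2739  0.1424] [-0.7  0.8 -0.3] [0.   0.05 0.02]
0.141 [ 0.5107 -0.2739  0.1409] [ 0.5 -0.6 -0.3] [ 0.04  0.04 -0.  ]
0.1395 [ 0.5106 -0.2739  0.1394] [-0.1  0.6 -0.5] [-0.01  0.03 -0.05]
0.138 [ 0.5106 -0.2739  0.1379] [-0.1 -0.  -0.6] [-0.07  0.03 -0.03]
0.1365 [ 0.5109 -0.2742  0.1366] [ 0.2 -1.5 -0.7] [-0.27 -0.11  0.02]
0.135 [ 0.511  -0.2743  0.1351] [ 1.1 -2.7  0.5] [-0.65 -0.18  0.02]
0.1335 [ 0.5109 -0.2743  0.1335] [ 2.3 -5.  -1. ] [-1.03 -0.21  0.03]
0.132 [ 0.511  -0.2743  0.1322] [ 1.  -5.   1.5] [-1.1  -0.21 -0.07]
0.1305 [ 0.5112 -0.2744  0.1317] [-1.6 -3.6  9.1] [-0.82  0.34  0.01]
22.4833
```

Run:
```python
from h import *
s=np.pi/2+.059
P=np.array([.5111,-.2750,.1316]);manip.servo_line(P,rate=.03);print(np.round(manip.get_contact_force(),1))
for d in np.r_[np.arange(.1,1.31,.1),1.34]:
    manip.move_to(P,tool(s-d));f=np.array(manip.get_contact_force())
    print(round(d,2),np.round(manip.get_position(),4),np.round(f,1),np.round(manip.get_torque(),2),round(manip.get_width(),4))
    if np.linalg.norm(f)>25: break
print(manip.get_time())
```

```text
[-1.3 -1.2  7.6]
0.1 [ 0.5111 -0.2748  0.132 ] [ 0.4 -2.   6.5] [-0.42  0.12 -0.  ] 0.0212
0.2 [ 0.5111 -0.2751  0.132 ] [-0.3 -3.3  7.2] [-0.59  0.25  0.02] 0.0213
0.3 [ 0.5111 -0.2751  0.132 ] [-0.7 -2.6  6.6] [-0.62  0.25  0.03] 0.0214
0.4 [ 0.5111 -0.275   0.132 ] [-1.4 -2.8  7.3] [-0.49  0.27  0.1 ] 0.0217
0.5 [ 0.5111 -0.2748  0.132 ] [-0.8 -2.1  6.6] [-0.36  0.23  0.07] 0.0217
0.6 [ 0.5111 -0.2747  0.1319] [-0.5 -1.4  7.2] [-0.26  0.18  0.05] 0.0213
0.7 [ 0.5112 -0.2746  0.132 ] [-0.3 -0.5  7.2] [-0.16  0.05  0.05] 0.0214
0.8 [ 0.5112 -0.2745  0.132 ] [-0.5 -0.3  7.4] [-0.07 -0.01  0.06] 0.0214
0.9 [ 0.5113 -0.2743  0.132 ] [0.6 0.5 6.9] [ 0.14 -0.09  0.07] 0.0213
1.0 [ 0.5114 -0.2742  0.132 ] [-0.3  1.   6.7] [ 0.21 -0.17  0.08] 0.0212
1.1 [ 0.5116 -0.2742  0.132 ] [1.5 1.7 6.5] [ 0.36 -0.3   0.07] 0.0213
1.2 [ 0.5117 -0.2741  0.132 ] [2.  2.2 7.2] [ 0.43 -0.41  0.07] 0.0213
1.3 [ 0.5118 -0.2741  0.132 ] [2.5 2.4 6.9] [ 0.5  -0.56  0.05] 0.0213
1.34 [ 0.5119 -0.2741  0.132 ] [2.  2.6 6.2] [ 0.46 -0.55  0.08] 0.0213
26.2333
```

Torque confirms the latch is turning (about 0.07 N m). There is some blade play, so I'll continue to the stop.

Run:
```python
from h import *
s=np.pi/2+.059
P=np.array([.5111,-.2750,.1316])
for d in np.arange(1.39,1.8,.04):
    manip.move_to(P,tool(s-d));f=np.array(manip.get_contact_force());t=manip.get_torque()
    print(round(d,2),np.round(manip.get_position(),4),np.round(f,1),np.round(t,2),np.round(manip.get_joint_positions()[5],3))
    if np.linalg.norm(f)>25 or t[2]>.6: break
manip.hold(.2);print(manip.get_time())
```

```text
1.39 [ 0.5119 -0.2741  0.132 ] [2.8 3.6 5.9] [ 0.49 -0.56  0.05] -0.754
1.43 [ 0.5119 -0.274   0.132 ] [2.7 2.6 5.9] [ 0.59 -0.62  0.13] -0.714
1.47 [ 0.512 -0.274  0.132] [3.1 3.  6. ] [ 0.62 -0.64  0.08] -0.674
1.51 [ 0.5121 -0.274   0.132 ] [3.7 3.7 5.7] [ 0.63 -0.76  0.1 ] -0.634
1.55 [ 0.5121 -0.274   0.132 ] [3.7 2.8 5.7] [ 0.63 -0.76  0.1 ] -0.594
1.59 [ 0.5122 -0.274   0.132 ] [3.9 2.3 6.2] [ 0.67 -0.82  0.08] -0.554
1.63 [ 0.5122 -0.274   0.132 ] [4.4 2.6 5.6] [ 0.68 -0.87  0.14] -0.514
1.67 [ 0.5123 -0.2742  0.132 ] [5.2 3.  5.3] [ 0.68 -0.98  0.14] -0.475
1.71 [ 0.5123 -0.2743  0.132 ] [4.7 2.7 5.1] [ 0.69 -1.11  0.14] -0.435
1.75 [ 0.5124 -0.2743  0.132 ] [4.7 3.3 5.1] [ 0.69 -1.13  0.25] -0.395
1.79 [ 0.5124 -0.2743  0.132 ] [5.3 3.  5.3] [ 0.7  -1.13  0.27] -0.355
29.1833
```

Run:
```python
from h import *
s=np.pi/2+.059
P=np.array([.5111,-.2750,.1316])
for d in (1.83,1.87): manip.move_to(P,tool(s-d));print(np.round(manip.get_contact_force(),1),np.round(manip.get_torque(),2))
manip.hold(.2)
p=manip.get_position()
manip.move_to(p,tool(s-1.72));print(np.round(manip.get_contact_force(),1),np.round(manip.get_torque(),2))
manip.servo_line(np.array(p)+[0,0,.09],rate=.1);print(manip.get_width())
rv=tool(s-1.72);tx=R.from_rotvec(rv).as_matrix()[:,0]
q=np.array([.511,-.274,.25])-tx*.09;manip.move_to(q,rv);manip.hold(.2);c=snap('wrist','wk')
L=[.5113,-.2743,.0715,1];T=np.eye(4);T[:3,:3]=R.from_rotvec(c['r']).as_matrix();T[:3,3]=c['p'];x=np.linalg.inv(T@c['mount'])@L;th=np.arctan2(np.hypot(x[0],x[1]),x[2]);k=th*c['fx']/np.hypot(x[0],x[1]);u,v=c['cx']+k*x[0],c['cy']+k*x[1]
sl=slot(c,u,v);print(u,v,sl,'latch',(PA-sl[4])%np.pi)
print(manip.get_time())
cv2.imwrite('pics/v5.png',cv2.resize(cv2.imread('pics/wk.png')[20:370,50:450],(800,600)))
```

```text
[5.  3.6 3.9] [ 0.66 -1.16  0.39]
[6.6 2.6 4.1] [ 0.67 -1.17  0.44]
[0.3 2.  6. ] [ 0.35 -0.38  0.26]
0.0210861885295736
254.37992481547647 88.51184570320427 (array([ 0.51160868, -0.27477818,  0.071     ]), (254.73265075683594, 88.97606658935547), (33.16948318481445, 33.93217086791992), array([ 0.51147534, -0.27457349]), np.float64(1.9291683261227601), array([0.00098842, 0.00707041])) latch 1.572024327467033
31.9167
```

View pics/v5.png

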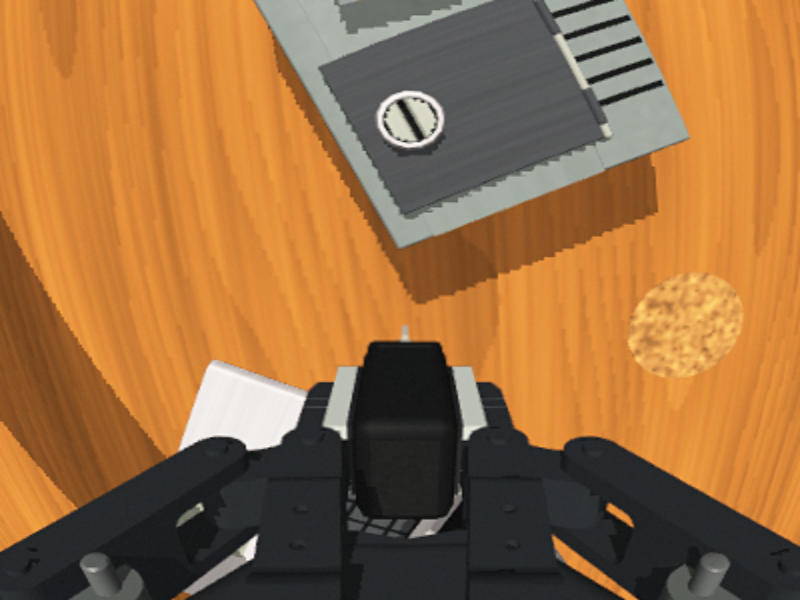

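The picture shows the slot at (410,120) parallel to the free edge, and it measures 1.572 rad, so the latch is locked. The driver sits straight in the hand at (405,430). Now I'll return it.

Run:
```python
from h import *
D=np.array([.4843,.2126,.094]);rv=tool(.536+np.pi/2)
p=np.array(manip.get_position());manip.servo_line([p[0],p[1],.27],rate=.2)
manip.move_to(D+[0,0,.12],rv);manip.hold(.1)
for z in(.09,.06,.04,.02,.01,.005,.003,.002,.001,0,-.001,-.002):
    manip.servo_line(D+[0,0,z],rate=.12 if z>.03 else .05);f=np.array(manip.get_contact_force());print(z,np.round(manip.get_position(),4),np.round(f,1))
    if f[2]>4 or np.hypot(f[0],f[1])>10: break
print(manip.get_width(),manip.get_time())
```

```text
0.09 [0.4842 0.2123 0.1837] [ 0.1 -0.1 -1. ]
0.06 [0.4844 0.2126 0.1543] [-0.8  0.4 -0.7]
0.04 [0.4842 0.2126 0.1342] [-1.1  0.4 -0.1]
0.02 [0.4842 0.2125 0.1137] [-0.1  0.5 -0.7]
0.01 [0.484  0.2125 0.1036] [0.3 0.8 0.3]
0.005 [0.4841 0.2125 0.0987] [-0.4  0.8 -0.3]
0.003 [0.4843 0.2126 0.097 ] [-0.4 -0.7 -0.5]
0.002 [0.4843 0.2126 0.096 ] [-0.3 -0.6 -1.9]
0.001 [0.4842 0.2126 0.0949] [ 0.  -0.4 -0.5]
0 [0.4844 0.2126 0.0948] [-2.4 -2.4  9.2]
0.02164017981723711 37.6083
```

Seated at the same height as at the grasp (0.0948). Releasing, retreating and checking.

Run:
```python
from h import *
D=np.array([.4843,.2126,.094])
manip.command_gripper(.038,60);manip.hold(.2);manip.servo_line(D+[0,0,.05],rate=.08);manip.servo_line(D+[0,0,.15],rate=.2)
hole=np.array([.4841,.2129,0]);rv=tool(.2916);tx=R.from_rotvec(rv).as_matrix()[:,0]
p=hole-tx*.079;p[2]=.26;manip.move_to(p,rv);manip.hold(.3);snap('wrist','we');snap('side','de');snap('scene','se')
a=cv2.resize(cv2.imread('pics/we.png')[0:200,150:350],(400,400),interpolation=2);b=cv2.resize(cv2.imread('pics/de.png')[200:340,180:280],(286,400),interpolation=2)
cv2.imwrite('pics/v6.png',np.hstack([a,b]));print(np.round(manip.get_contact_force(),1),manip.get_time())
```

```text
[-0.7  0.   0.2] 41.4667
```

View pics/v6.png

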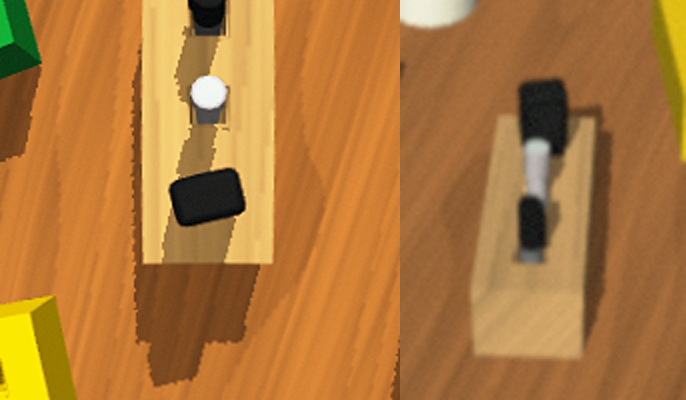

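The driver stands upright and fully down in its hole, with its handle top at (207,197). The penlight at (208,92) and the marker beyond it have not moved. Handing in.

```bash
python3 -c "
from rig import manip
print(manip.sign_off())"
```

```text
the job is handed in; nothing more can be done
None
```

I shut the hatch, turned the latch home (measured at 1.57 rad), put the screwdriver back upright and fully down in its hole, and handed the job in at about 41 s; the judge's result was not shown.

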